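Raise the blue roll-top shutter of a board dock

ROBOT

A 6-joint arm with a two-finger parallel gripper is mounted at the origin on the work surface. World frame = base frame: x ahead of the robot, y to its left, z up, the work surface at z = 0. Lengths are in m, angles in rad, forces in N, time in s.
With the tool pointing down it reaches from about 0.35 to 0.975 m from the base axis. Payload 4.9 kg.
Tool frame: the origin (TCP) lies on the centre line of the jaws, within the pads' length; the fingertips stand 11 mm ahead of it and the grasp point (between the pads) lies 8 mm behind it; z points along the fingers, y is the direction in which the jaws open and shut (so a half turn about z gives the same grasp; the last joint's range is limited). The gripper opens to 85 mm and grips with 20 to 120 N. Pads are 22 mm wide; open, the fingers measure 114 mm over their backs; the gripper's body (76 mm by 85 mm) begins 54 mm behind the grasp point. The pads swing forward as they close: fully open they stand 13 mm farther back than shut.
Start: joints at [1.04, 0.053, 1.613, -0, 1.476, -0.119], TCP at [0.25, 0.573, 0.242] pointing down, gripper open.
Joint ranges: [-3.01, 3.01], [-1.01, 2.22], [0.06, 2.58], [-1.02, 4.17], [0.09, 2.62], [-3.14, 3.14]. Speed limits (rad/s): [2.57, 2.57, 3.14, 3.14, 3.14, 3.14].

INTERFACE

Orientations are given as a rotation vector (axis times angle).
In Python, from station import ctrl gives the robot as it stands.
- The arm moves only by the tool send_rows, never from a script. Its argument "series" is a list of rows, each an object of numbers: "tx", "ty", "tz": the shift along the tool's x, y, z in cm; "wx", "wy", "wz": the turn, a rotation vector about the tool's x, y, z in rad; "jaw": the closure, from 0 (fully open) to 1 (shut). In form: [{"tx": .., "ty": .., "tz": .., "wx": .., "wy": .., "wz": .., "jaw": ..}, ...]. A call has 1 to 5 rows; each row shifts and turns the pose as measured when the row begins, along the tool's axes as they then stand; what a row does not reach is not made up. A row lasts 1/8 s, in which the tool goes at most 62.5 mm and 10.7 degrees, less where a joint would pass 70% of its speed; a pose out of reach is approached as far as the arm can. A call is refused whole if a number of a shift passes 6.25 or a number of a turn 0.188, either way. A call with a gripper value outside its range is refused whole. The fingers move at their own pace and stop on an object; "squeeze" is the grip in N (left out, the last holds). Time passes only in rows, so rows that do not move let the fingers close. It gives the time, the measured TCP pose, the force and the opening at its end, in the units of the state.
- ctrl.get_obs(): the state, without advancing time (a new reading comes with each control period).
- ctrl.get_image(name): name is "scene" or "top" or "wrist"; returns the picture (384x512x3 uint8, red, green, blue); there is no depth.
- ctrl.camera_info(name): a dict with "mtx" (3x3 intrinsics, pixels), "R" (3x3) and "t" (3): a world point X has camera coordinates R X + t. Camera axes: x right, y down, z forward; pixel columns grow to the right and rows downward; lengths in m; the calibration is good to about 2 mm. A picture is of the moment at which its call begins: read the wrist's pose just before it. camera_info takes no time and is no camera call; for the wrist camera it gives the pose at the moment of the call.
- ctrl.finish_job(): hands the job in, once; it reports no verdict.
The state is a dict: "t": time; "q": joint angles; "dq": joint speeds; "effort": joint torques, N m; "tool_pos": TCP position; "tool_rot": TCP orientation; "contact_force": force on the tool from outside, world axes, zero at the start; "wrist_torque": the same for the moment, N m; "opening": finger opening in m.
Only numpy, scipy, OpenCV 4.12 (cv2) and the standard library are available. Lean on these libraries where they do the work, as an engineer would, in place of code of your own. Each camera call takes 0.05 s, during which the arm holds its last target.

TASK

Open the board dock with the blue slats so that the circuit board inside can be worked on: raise its slatted roller shutter by the yellow pull, along the curved side tracks, until it is rolled fully back and stays open by itself, then let go. Leave the white shutter of the dock beside it shut.

Things in the scene. Friction and masses are not known exactly. Their poses are not given: they have to be found in the camera images.
- blue_shutter (a joint): Opening angle (rad) of the blue shutter: 0 shut, 1.5 rolled back to its stop. An arc of ten blue slats (0.4 kg, 169 mm wide, outer face 123 mm from blue_axle) in circular tracks about the axle. Opening carries the pull from the front up and just past the top. Takes 2 to 4 N at the pull. Let go below about 0.9 it falls shut; above about 1.0 it rolls on to the stop by its weight and stays.
- blue_pull (a point): Grip point of the blue shutter's yellow pull: a block standing 45 mm straight out of the slats at mid width, 22 mm wide along the axle (pinch it across this), 14 mm thick. The point is on its middle, 27 mm off the slats, 150 mm from the axle; the line axle to point is 0.384 rad + joint value above level, on the front side. Axes: those of blue_axle turned about y by the joint value.
- blue_axle (a point): Mid point of the blue shutter's turning axis, 60 mm above the table. x to the dock's back, y along the axle, z up; the front (-x) roughly faces the robot. The dock is fixed, 190 mm wide, 270 mm deep: black plinth 60 mm high, grey side cheeks 10 mm thick with aluminium track rims 133 mm from the axle, clear hood behind. It may stand left or right.
- white_shutter (a joint): Opening angle (rad) of the white shutter of the second dock, of the same shape and size with the same yellow pull, standing beside the blue one: 0 shut, 1.5 open. It is shut at the start and must stay shut.

How it is judged:
At the end, for the whole second after the job is handed in: The blue shutter stands open and still by itself, at 1.3 rad or more of its 1.5 rad, and the white shutter is shut (below 0.15 rad) (value of joint blue_shutter above 1.3 rad and velocity of joint blue_shutter between -0.05 and 0.05 rad/s and value of joint white_shutter below 0.15 rad); the robot touches nothing.
It fails at once if the white shutter is raised (more than 0.3 rad) (value of joint white_shutter above 0.3 rad).
It also fails if it takes over 38 s, if anything falls off the work surface, if the arm or the gripper's body presses on something with over 40 N, if the wrist force passes 120 N, or if a joint passes its speed limit or range.

## Working session

There is one attempt and no reset: what is moved stays moved. The work goes in short steps, Python scripts to look and compute and a tool call to move; the robot and the scene stay as the last step left them, time stands still between calls to the robot, and variables do not carry over. Pictures are saved under pics/ and viewed, and the job is handed in when it is done.

Besides the shell and the picture viewer there is one more tool, called as name([rows], argument=value, ...), one row to a line, values as JSON. send_rows: Moves the arm, as the interface text tells. Its arguments: {"type":"object","properties":{"series":{"type":"array"},"squeeze":{"type":"number"}},"required":["series"]}

```bash
mkdir -p pics; ls
python3 - <<'E'
from station import ctrl
import cv2
o=ctrl.get_obs();print(o)
for n in("scene","top","wrist"):
    ci=ctrl.camera_info(n);print(n,ci)
    cv2.imwrite(f"pics/{n}0.png",ctrl.get_image(n)[:,:,::-1])
E
```

```text
pics
{'t': 0.0, 'q': array([ 1.04001810e+00,  5.33550786e-02,  1.61432906e+00, -9.63078651e-06,
        1.47601234e+00, -1.18998484e-01]), 'dq': array([-0.00215847,  0.00033522, -0.00015686,  0.00112357, -0.00091945,
        0.00128676]), 'effort': array([-9.32474832e-04, -3.93717992e+01, -3.70159185e+01, -1.92567295e-04,
        7.33432593e-03,  1.28542510e-05]), 'tool_pos': array([0.2498362 , 0.57221819, 0.24104317]), 'tool_rot': array([-0.64212475, -3.07459078,  0.00313595]), 'contact_force': array([-0.71934141,  0.12454376, -0.02218416]), 'wrist_torque': array([ 0.01659273,  0.02596981, -0.04464863]), 'opening': 0.08527884296945985}
scene {'mtx': array([[374.58338485,   0.        , 259.28688324],
       [  0.        , 374.58338485, 184.51547805],
       [  0.        ,   0.        ,   1.        ]]), 'R': array([[-0.15920372,  0.98712746, -0.01528224],
       [ 0.71038279,  0.10379339, -0.69612012],
       [-0.6855731 , -0.12168115, -0.71776265]]), 't': array([ 0.10903885, -0.32044982,  1.13574757])}
top {'mtx': array([[494.51211991,   0.        , 251.24524429],
       [  0.        , 494.51211991, 193.94508135],
       [  0.        ,   0.        ,   1.        ]]), 'R': array([[-0.02448993, -0.99910422, -0.03451075],
       [-0.98785444,  0.02948383, -0.15255918],
       [ 0.15344003,  0.03035544, -0.9876916 ]]), 't': array([0.01917601, 0.5859063 , 1.10113502])}
wrist {'mtx': array([[293.83566595,   0.        , 252.9651578 ],
       [  0.        , 293.83566595, 189.63546596],
       [  0.        ,   0.        ,   1.        ]]), 'R': array([[ 0.40085407,  0.91613694, -0.00302121],
       [ 0.8714199 , -0.3802663 ,  0.30987884],
       [ 0.28274259, -0.12684894, -0.95077125]]), 't': array([-0.62383328, -0.03990607,  0.38118352])}
```

View pics/scene0.png

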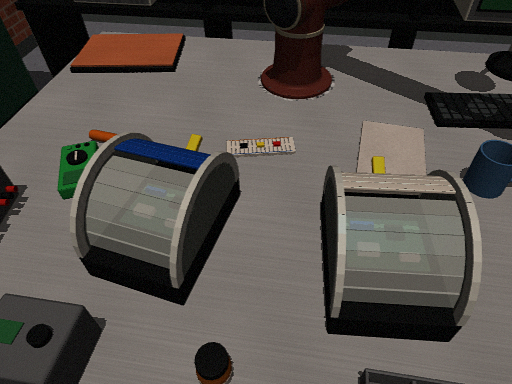

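View pics/top0.png

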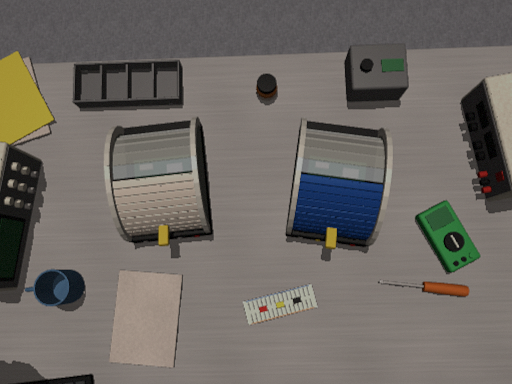

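View pics/wrist0.png

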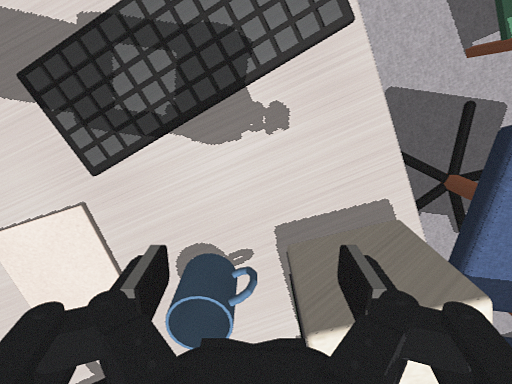

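The blue dock is on the robot's right, with its pull at about (331,237) in top and (194,143) in scene. The white dock is on the left, with its pull at (163,235) in top. Next I'll measure the blue one in detail.

```bash
cat > h.py <<'E'
import numpy as np,cv2
from station import ctrl
def P(n):
    c=ctrl.camera_info(n);return c["mtx"]@np.c_[c["R"],c["t"]],c
def tri(a,b):
    p1,_=P("top");p2,_=P("scene")
    X=cv2.triangulatePoints(p1,p2,np.float64(a).reshape(2,1),np.float64(b).reshape(2,1)).ravel();return X[:3]/X[3]
def plane(n,uv,z):
    _,c=P(n);d=c["R"].T@np.linalg.inv(c["mtx"])@np.array([*uv,1.]);o=-c["R"].T@c["t"]
    return o+d*(z-o[2])/d[2]
def proj(n,X):
    p,_=P(n);x=p@np.append(X,1);return x[:2]/x[2]
E
python3 - <<'E'
from h import *
T=cv2.imread("pics/top0.png");S=cv2.imread("pics/scene0.png")
for n,I in(("top",T),("scene",S)):
    h=cv2.cvtColor(I,cv2.COLOR_BGR2HSV)
    m=cv2.inRange(h,(20,150,90),(32,255,255))
    k,l,s,c=cv2.connectedComponentsWithStats(m)
    for i in range(1,k):
        if s[i,4]>20: print(n,'Y',s[i],c[i])
    m=cv2.inRange(h,(105,150,40),(125,255,255))
    k,l,s,c=cv2.connectedComponentsWithStats(m)
    for i in range(1,k):
        if s[i,4]>200:
            cs=cv2.findContours((l==i).astype('uint8'),0,2)[0][0]
            print(n,'B',s[i],c[i],cv2.approxPolyDP(cv2.convexHull(cs),3,True).reshape(-1,2).tolist())
cv2.imwrite("pics/tz.png",cv2.resize(T[105:260,270:410],None,fx=3.8,fy=3.8,interpolation=2))
cv2.imwrite("pics/sz.png",cv2.resize(S[120:310,60:260],None,fx=3.1,fy=3.1,interpolation=2))
E
```

```text
top Y [   0   51   54   93 3151] [ 19.25420501 101.04284354]
top Y [158 225  10  21 190] [162.66842105 234.95789474]
top Y [325 228  12  20 202] [330.86633663 237.55445545]
top Y [276 302   8   6  33] [279.39393939 304.36363636]
top B [ 293  174   90   65 4442] [337.08779829 205.39058982] [[301, 174], [381, 184], [378, 211], [369, 235], [360, 238], [293, 228]]
scene Y [185 134  16  17 163] [193.19018405 141.90797546]
scene Y [256 142   8   5  30] [259.96666667 143.56666667]
scene Y [373 156  12  18 199] [378.37688442 164.63316583]
scene B [ 115  139   95   30 1364] [162.71187683 152.22434018] [[115, 147], [126, 140], [141, 139], [209, 155], [195, 168]]
```

View pics/tz.png

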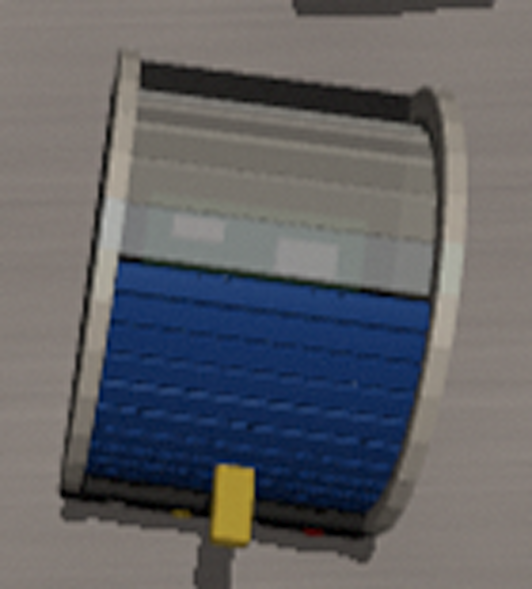

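View pics/sz.png

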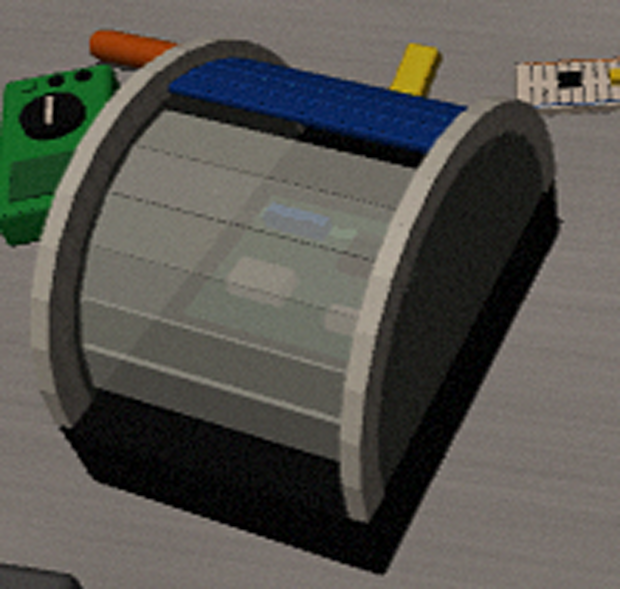

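Run:
```python
from h import *
np.set_printoptions(precision=4,suppress=True)
a=tri((383.2,183.4),(114.8,149.7));b=tri((301.6,172.9),(195.5,168.4))
print("rear slat edge",a,b,np.linalg.norm(a-b)); e=b-a
yaw=np.arctan2(-e[0],e[1]);print("yaw",yaw)
print("pull centroid",tri((330.9,237.6),(193.2,141.9)))
for z in (.11,.1162,.13): print(z,plane("top",(330.9,237.6),z))
# rear base edge from scene (table) corners
c1=plane("scene",(60+95/3.1,120+480/3.1),0);c2=plane("scene",(60+383/3.1,120+572/3.1),0);c3=plane("scene",(60+560/3.1,120+222/3.1),0)
print("base",c1,c2,c3,np.linalg.norm(c1-c2),np.linalg.norm(c3-c2)); e=c2-c1;print("yaw",np.arctan2(-e[0],e[1])); e=c2-c3;print(np.arctan2(e[1],e[0]))
# rear edge of slats assume plane z from arcs
for z in (a[2],b[2],.18):
  p=plane("top",(383.2,183.4),z);q=plane("top",(301.6,172.9),z);e=q-p;print(z,np.arctan2(-e[0],e[1]),np.linalg.norm(e))
```

```text
rear slat edge [ 0.5789 -0.2689  0.1764] [ 0.6068 -0.1082  0.1802] 0.16309582711498555
yaw -0.17196490400934988
pull centroid [ 0.4755 -0.1654  0.1216]
0.11 [ 0.4764 -0.1673  0.11  ]
0.1162 [ 0.476  -0.1665  0.1162]
0.13 [ 0.4751 -0.1647  0.13  ]
base [ 0.7246 -0.3018  0.    ] [ 0.754  -0.1186  0.    ] [ 0.4835 -0.0735  0.    ] 0.18557664941114613 0.27420732280728255
yaw -0.1592965332223552
-0.1651891002139325
0.1764480127131571 -0.16219774055865172 0.16701057942747438
0.18016970426236806 -0.1621977405586515 0.16638975074253404
0.18 -0.16219774055865108 0.16641805971780552
```

```bash
cat >> h.py <<'E'
from scipy.spatial.transform import Rotation as Rn, Slerp
YAW=-0.163
d=np.array([np.cos(YAW),np.sin(YAW),0]);yy=np.array([-np.sin(YAW),np.cos(YAW),0]);Z=np.array([0,0,1.])
def Rt(beta):  # tool pointing down, tilted forward by beta
    z=-np.cos(beta)*Z+np.sin(beta)*d; y=yy; return np.c_[np.cross(y,z),y,z]
def plan(p,beta,n):
    o=ctrl.get_obs();p0=o["tool_pos"];R0=Rn.from_rotvec(o["tool_rot"]);R1=Rn.from_matrix(Rt(beta))
    print("t",o["t"],"p",p0.round(4),"q",o["q"].round(2),"F",o["contact_force"].round(1),"op",round(o["opening"],4))
    s=Slerp([0,1],Rn.concatenate([R0,R1]));print("to",np.round(p,4),"dist",np.linalg.norm(p-p0).round(4),"rot",(R0.inv()*R1).magnitude().round(3))
    for i in range(n):
        A=s(i/n);B=s((i+1)/n);print((A.inv().apply((p-p0)/n)*100).round(2),(A.inv()*B).as_rotvec().round(3))
E
python3 - <<'E'
from h import *
for ax in (np.array([.606,-.188,.06]),np.array([.613,-.189,.06]),np.array([.610,-.1885,.06])):
    f=.384;r=-d*np.cos(f)+Z*np.sin(f);tn=np.cross(r,yy)
    for n in("top","scene"):
        pts=[proj(n,ax+r*R+yy*w+tn*h) for R in(.123,.168) for w in(-.011,.011) for h in(-.007,.007)]
        hl=cv2.convexHull(np.float32(pts));m=cv2.moments(hl);print(n,cv2.boundingRect(hl),m['m10']/m['m00'],m['m01']/m['m00'])
plan(np.array([.45,.25,.36]),0.0,8)
E
```

```text
top (324, 227, 13, 24) 330.7363509566677 239.205499396521
scene (183, 131, 21, 26) 193.28047358645324 143.85039260914098
top (324, 224, 14, 24) 331.045236091963 235.91026458303878
scene (181, 133, 21, 26) 191.80867387131096 146.04392494052658
top (324, 225, 14, 24) 330.87934557904873 237.32260543189744
scene (182, 132, 21, 26) 192.47629620788646 145.10373908292956
t 0.15 p [0.2499 0.5723 0.2413] q [ 1.04  0.05  1.61  0.    1.48 -0.12] F [-0.6 -0.3 -0.7] op 0.0854Traceback (most recent call last):
  File "<stdin>", line 7, in <module>
  File "h.py", line 21, in plan
    s=Slerp([0,1],Rn.concatenate([R0,R1]));print("to",np.round(p,4),"dist",np.linalg.norm(p-p0).round(4),"rot",(R0.inv()*R1).magnitude().round(3))
                                                                                                               ^^^^^^^^^^^^^^^^^^^^^^^^^^^^^^^
AttributeError: 'float' object has no attribute 'round'
```

```bash
sed -i 's/(R0.inv()\*R1).magnitude().round(3)/round(float((R0.inv()*R1).magnitude()),3)/' h.py
python3 - <<'E'
from h import *
plan(np.array([.45,.25,.36]),0.0,8)
E
```

```text
t 0.15 p [0.2499 0.5723 0.2413] q [ 1.04  0.05  1.61  0.    1.48 -0.12] F [-0.6 -0.3 -0.7] op 0.0854
to [0.45 0.25 0.36] dist 0.3975 rot 0.249
[-3.9  -2.69 -1.48] [-0.    -0.    -0.031]
[-3.82 -2.81 -1.48] [-0.    -0.    -0.031]
[-3.73 -2.93 -1.48] [-0.    -0.    -0.031]
[-3.64 -3.05 -1.48] [-0.    -0.    -0.031]
[-3.54 -3.16 -1.48] [-0.    -0.    -0.031]
[-3.44 -3.26 -1.48] [-0.    -0.    -0.031]
[-3.34 -3.37 -1.48] [-0.    -0.    -0.031]
[-3.23 -3.47 -1.48] [-0.    -0.    -0.031]
```

send_rows([
  {"tx":-3.9,"ty":-2.7,"tz":-2,"wx":0,"wy":0,"wz":-0.03,"jaw":0},
  {"tx":-3.8,"ty":-2.8,"tz":-2,"wx":0,"wy":0,"wz":-0.03,"jaw":0},
  {"tx":-3.7,"ty":-2.9,"tz":-2,"wx":0,"wy":0,"wz":-0.03,"jaw":0},
  {"tx":-3.6,"ty":-3.0,"tz":-2,"wx":0,"wy":0,"wz":-0.03,"jaw":0},
  {"tx":-3.5,"ty":-3.2,"tz":-2,"wx":0,"wy":0,"wz":-0.03,"jaw":0},
])

```text
t: 0.78
tool_pos: [0.3746, 0.3671, 0.3392]
tool_rot: [-0.392, -3.112, 0.014]
contact_force: [0.5, 0.7, 0.9]
opening: 0.0855
```

Run:
```python
from h import *
plan(np.array([.43,0.0,.32]),0.2,8)
```

```text
t 0.775 p [0.3746 0.3671 0.3392] q [ 0.63 -0.22  1.71 -0.    1.66 -0.69] F [0.5 0.7 0.9] op 0.0855
to [0.43 0.   0.32] dist 0.3717 rot 0.222
[-1.81 -4.27  0.27] [-0.002 -0.026 -0.011]
[-1.76 -4.29  0.31] [-0.002 -0.026 -0.011]
[-1.7  -4.31  0.34] [-0.002 -0.026 -0.011]
[-1.64 -4.33  0.38] [-0.002 -0.026 -0.011]
[-1.59 -4.35  0.41] [-0.002 -0.026 -0.011]
[-1.53 -4.37  0.44] [-0.002 -0.026 -0.011]
[-1.47 -4.38  0.47] [-0.002 -0.026 -0.011]
[-1.41 -4.4   0.49] [-0.002 -0.026 -0.011]
```

send_rows([
  {"tx":-1.8,"ty":-5,"tz":0,"wx":0,"wy":-0.03,"wz":-0.015,"jaw":0},
  {"tx":-1.8,"ty":-5,"tz":0,"wx":0,"wy":-0.03,"wz":-0.015,"jaw":0},
  {"tx":-1.7,"ty":-5,"tz":0.3,"wx":0,"wy":-0.03,"wz":-0.015,"jaw":0},
  {"tx":-1.7,"ty":-5,"tz":0.3,"wx":0,"wy":-0.03,"wz":-0.015,"jaw":0},
  {"tx":-1.6,"ty":-5,"tz":0.4,"wx":0,"wy":-0.03,"wz":-0.015,"jaw":0},
])

```text
t: 1.4
tool_pos: [0.4062, 0.0965, 0.338]
tool_rot: [0.255, 2.979, -0.042]
contact_force: [0.6, -0.1, 0.8]
opening: 0.0853
```

Run:
```python
from h import *
plan(np.array([.43,-.155,.26]),0.6,7)
```

```text
t 1.4 p [0.4062 0.0965 0.338 ] q [ 0.09 -0.61  2.   -0.05  1.61 -1.32] F [ 0.6 -0.1  0.8] op 0.0853
to [ 0.43  -0.155  0.26 ] dist 0.2644 rot 0.447
[-0.76 -3.46  1.3 ] [-0.002 -0.064 -0.   ]
[-0.68 -3.47  1.33] [-0.002 -0.064 -0.   ]
[-0.59 -3.47  1.37] [-0.002 -0.064 -0.   ]
[-0.5  -3.48  1.39] [-0.002 -0.064 -0.   ]
[-0.41 -3.48  1.41] [-0.002 -0.064 -0.   ]
[-0.32 -3.48  1.43] [-0.002 -0.064 -0.   ]
[-0.22 -3.49  1.44] [-0.002 -0.064 -0.   ]
```

send_rows([
  {"tx":-0.8,"ty":-3.5,"tz":1.3,"wx":0,"wy":-0.065,"wz":0,"jaw":0},
  {"tx":-0.7,"ty":-3.5,"tz":1.3,"wx":0,"wy":-0.065,"wz":0,"jaw":0},
  {"tx":-0.6,"ty":-3.5,"tz":1.4,"wx":0,"wy":-0.065,"wz":0,"jaw":0},
  {"tx":-0.5,"ty":-3.5,"tz":1.4,"wx":0,"wy":-0.065,"wz":0,"jaw":0},
  {"tx":-0.4,"ty":-3.5,"tz":1.4,"wx":0,"wy":-0.065,"wz":0,"jaw":0},
])

```text
t: 2.02
tool_pos: [0.4233, -0.0916, 0.2826]
tool_rot: [0.224, 2.642, -0.08]
contact_force: [-0.1, -0.2, -0.2]
opening: 0.0854
```

Run:
```python
from h import *
plan(np.array([.43,-.155,.22]),0.6,5)
```

```text
t 2.025 p [ 0.4233 -0.0916  0.2826] q [-0.46 -0.85  2.27  0.13  1.25 -1.87] F [-0.1 -0.2 -0.2] op 0.0854
to [ 0.43  -0.155  0.22 ] dist 0.0893 rot 0.11
[ 0.29 -1.2   1.29] [-0.004 -0.022 -0.   ]
[ 0.32 -1.21  1.27] [-0.004 -0.022 -0.   ]
[ 0.35 -1.21  1.26] [-0.004 -0.022 -0.   ]
[ 0.37 -1.22  1.25] [-0.004 -0.022 -0.   ]
[ 0.4  -1.22  1.24] [-0.004 -0.022 -0.   ]
```

send_rows([
  {"tx":0.3,"ty":-1.4,"tz":1.3,"wx":0,"wy":-0.025,"wz":0,"jaw":0},
  {"tx":0.3,"ty":-1.4,"tz":1.3,"wx":0,"wy":-0.025,"wz":0,"jaw":0},
  {"tx":0.3,"ty":-1.4,"tz":1.3,"wx":0,"wy":-0.025,"wz":0,"jaw":0},
  {"tx":0.4,"ty":-1.3,"tz":1.3,"wx":0,"wy":-0.025,"wz":0,"jaw":0},
  {"tx":0.4,"ty":-1.3,"tz":1.3,"wx":0,"wy":-0.025,"wz":0,"jaw":0},
])

```text
t: 2.65
tool_pos: [0.4281, -0.1669, 0.2152]
tool_rot: [0.218, 2.514, -0.093]
contact_force: [0.4, -0.5, 0.1]
opening: 0.0856
```

Run:
```python
from h import *
pull=np.array([.4728,-.1659,.1162])
for b,back in((.6,.06),(.6,-.008)):
  plan(pull-back*Rt(b)[:,2],b,4)
cv2.imwrite("pics/w1.png",ctrl.get_image("wrist")[:,:,::-1])
print(proj("wrist",pull))
```

```text
t 2.65 p [ 0.4281 -0.1669  0.2152] q [-0.7  -0.82  2.39  0.33  1.04 -2.19] F [ 0.4 -0.5  0.1] op 0.0856
to [ 0.4394 -0.1604  0.1657] dist 0.0512 rot 0.03
[0.51 0.23 1.15] [-0.006  0.005 -0.001]
[0.51 0.23 1.15] [-0.006  0.005 -0.001]
[0.5  0.22 1.16] [-0.006  0.005 -0.001]
[0.5  0.21 1.16] [-0.006  0.005 -0.001]
t 2.65 p [ 0.4281 -0.1669  0.2152] q [-0.7  -0.82  2.39  0.33  1.04 -2.19] F [ 0.4 -0.5  0.1] op 0.0856
to [ 0.4773 -0.1666  0.1096] dist 0.1165 rot 0.03
[0.55 0.27 2.85] [-0.006  0.005 -0.001]
[0.53 0.25 2.85] [-0.006  0.005 -0.001]
[0.52 0.24 2.86] [-0.006  0.005 -0.001]
[0.51 0.22 2.86] [-0.006  0.005 -0.001]
[266.47582387 171.0965992 ]
```

View pics/w1.png

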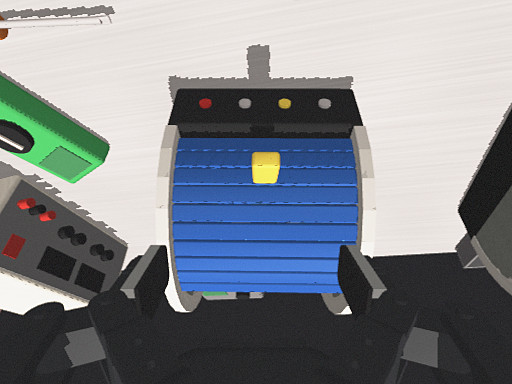

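The wrist view shows the pull at (265,167), where I predicted (266,171), so the measurement holds. I'll descend onto it along the tool axis.

send_rows([
  {"tx":0.7,"ty":0.25,"tz":2.5,"wx":-0.006,"wy":0.0,"wz":0,"jaw":0},
  {"tx":0.7,"ty":0.25,"tz":2.5,"wx":-0.006,"wy":0.0,"wz":0,"jaw":0},
  {"tx":0.7,"ty":0.2,"tz":2.0,"wx":-0.006,"wy":0.0,"wz":0,"jaw":0},
  {"tx":0.6,"ty":0.2,"tz":1.5,"wx":-0.006,"wy":0.0,"wz":0,"jaw":0},
])

```text
t: 3.2
tool_pos: [0.4559, -0.1642, 0.1266]
tool_rot: [0.213, 2.516, -0.063]
contact_force: [0.4, -1.1, 0.0]
opening: 0.0852
```

Run:
```python
from h import *
plan(np.array([.4745,-.1661,.1108]),.62,2)
cv2.imwrite("pics/w2.png",ctrl.get_image("wrist")[:,:,::-1])
print(proj("wrist",[.4728,-.1659,.1162]))
```

```text
t 3.2 p [ 0.4559 -0.1642  0.1266] q [-0.66 -0.61  2.43  0.39  0.8  -2.26] F [ 0.4 -1.1  0. ] op 0.0852
to [ 0.4745 -0.1661  0.1108] dist 0.0245 rot 0.006
[-0.31  0.06  1.18] [ 0.    -0.001 -0.003]
[-0.3   0.06  1.18] [ 0.    -0.001 -0.003]
[253.32278511 258.26199779]
```

View pics/w2.png

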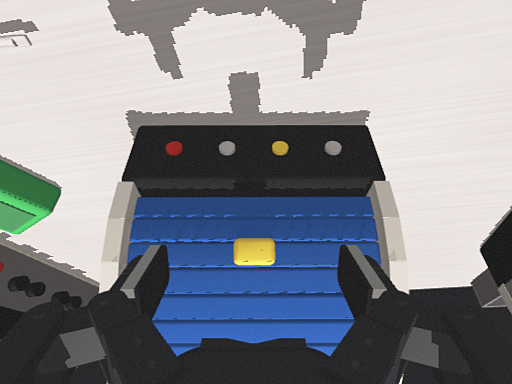

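The pull is centred between the fingers at about (254,252). I'll finish the approach and close.

send_rows([
  {"tx":-0.3,"ty":0.0,"tz":1.3,"wx":0,"wy":0,"wz":0,"jaw":0.3},
  {"tx":-0.3,"ty":0.0,"tz":1.3,"wx":0,"wy":0,"wz":0,"jaw":0.5},
  {"tx":0,"ty":0,"tz":0,"wx":0,"wy":0,"wz":0,"jaw":0.6},
], squeeze=30)

```text
t: 3.62
tool_pos: [0.4749, -0.1656, 0.1062]
tool_rot: [0.212, 2.522, -0.058]
contact_force: [0.9, 0.7, -0.7]
opening: 0.0345
```

Run:
```python
from h import *
plan(np.array([.4745,-.1661,.1108]),.62,1)
cv2.imwrite("pics/w3.png",ctrl.get_image("wrist")[:,:,::-1])
```

```text
t 3.625 p [ 0.4749 -0.1656  0.1062] q [-0.63 -0.49  2.39  0.4   0.72 -2.26] F [ 0.9  0.7 -0.7] op 0.0345
to [ 0.4745 -0.1661  0.1108] dist 0.0047 rot 0.011
[-0.24 -0.05 -0.4 ] [ 0.003 -0.008 -0.006]
```

View pics/w3.png

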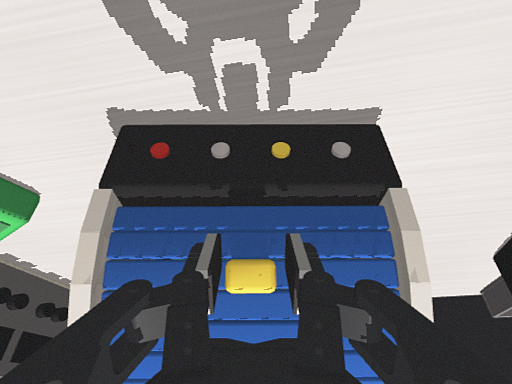

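The jaws straddle the pull, which shows at (250,275). I'll correct by 4 mm and close.

send_rows([
  {"tx":-0.25,"ty":0,"tz":-0.4,"wx":0,"wy":0,"wz":0,"jaw":0.7},
  {"tx":0,"ty":0,"tz":0,"wx":0,"wy":0,"wz":0,"jaw":1},
  {"tx":0,"ty":0,"tz":0,"wx":0,"wy":0,"wz":0,"jaw":1},
  {"tx":0,"ty":0,"tz":0,"wx":0,"wy":0,"wz":0,"jaw":1},
], squeeze=30)

```text
t: 4.18
tool_pos: [0.4747, -0.1669, 0.1138]
tool_rot: [0.214, 2.516, -0.064]
contact_force: [14.4, -1.7, -9.9]
opening: 0.0214
```

```bash
cat >> h.py <<'E'
AX=np.array([.610,-.1885,.06])
def arc(j0,j1,n,b0,b1,rad):
    """moves along the arc from joint j0 to j1; prints tool-frame rows from the current measured pose"""
    o=ctrl.get_obs();p0=o["tool_pos"];R0=Rn.from_rotvec(o["tool_rot"]);g=p0-.008*R0.as_matrix()[:,2]
    v=g-AX;print("t",o["t"],"q",o["q"].round(2),"F",o["contact_force"].round(1),"T",o["wrist_torque"].round(2),"op",round(o["opening"],4),
     "grasp rad",np.hypot(v@d,v[2]).round(4),"joint",(np.arctan2(v[2],-v@d)-.384).round(3),"lat",(v@yy).round(4),"beta",np.arctan2(R0.as_matrix()[:,2]@d,-R0.as_matrix()[2,2]).round(3))
    P=p0;R=R0
    for i in range(1,n+1):
        j=j0+(j1-j0)*i/n;b=b0+(b1-b0)*i/n;f=.384+j;M=Rt(b)
        g=AX+rad*(-d*np.cos(f)+Z*np.sin(f));T=g+.008*M[:,2];R2=Rn.from_matrix(M)
        print(round(j,2),(R.inv().apply(T-P)*100).round(2),(R.inv()*R2).as_rotvec().round(3));P=T;R=R2
E
python3 - <<'E'
from h import *
arc(0,.4,5,.62,.45,.153)
E
```

```text
t 4.175 q [-0.63 -0.51  2.39  0.4   0.73 -2.25] F [14.4 -1.7 -9.9] T [-0.07 -0.2   0.01] op 0.0214 grasp rad 0.1539 joint 0.018 lat -0.0007 beta 0.618
0.08 [-0.84  0.07 -0.39] [-0.001  0.032 -0.007]
0.16 [-1.06 -0.   -0.57] [-0.     0.034  0.   ]
0.24 [-1.08  0.   -0.52] [ 0.     0.034 -0.   ]
0.32 [-1.11 -0.   -0.46] [0.    0.034 0.   ]
0.4 [-1.13  0.   -0.41] [-0.     0.034  0.   ]
```

send_rows([
  {"tx":-0.8,"ty":0,"tz":-0.2,"wx":0,"wy":0.045,"wz":0,"jaw":1},
  {"tx":-1.1,"ty":0,"tz":-0.5,"wx":0,"wy":0.045,"wz":0,"jaw":1},
  {"tx":-1.1,"ty":0,"tz":-0.45,"wx":0,"wy":0.045,"wz":0,"jaw":1},
])

```text
t: 4.55
tool_pos: [0.485, -0.1686, 0.1342]
tool_rot: [0.225, 2.678, -0.049]
contact_force: [-9.6, 1.9, 0.8]
opening: 0.0216
```

Run:
```python
from h import *
arc(.2,.6,5,.5,.25,.151)
```

```text
t 4.55 q [-0.57 -0.42  2.25  0.23  0.9  -2.08] F [-9.6  1.9  0.8] T [ 0.21  1.89 -0.17] op 0.0216 grasp rad 0.1535 joint 0.175 lat -0.0007 beta 0.455
0.28 [-1.51  0.07 -0.56] [ 0.     0.005 -0.004]
0.36 [-1.06  0.   -0.49] [-0.    0.05 -0.  ]
0.44 [-1.08 -0.   -0.46] [0.   0.05 0.  ]
0.52 [-1.09  0.   -0.42] [ 0.    0.05 -0.  ]
0.6 [-1.1  -0.   -0.39] [-0.    0.05 -0.  ]
```

send_rows([
  {"tx":-1.2,"ty":0,"tz":-0.5,"wx":0,"wy":0.04,"wz":0,"jaw":1},
  {"tx":-1.2,"ty":0,"tz":-0.5,"wx":0,"wy":0.05,"wz":0,"jaw":1},
  {"tx":-1.2,"ty":0,"tz":-0.5,"wx":0,"wy":0.05,"wz":0,"jaw":1},
  {"tx":-1.2,"ty":0,"tz":-0.45,"wx":0,"wy":0.05,"wz":0,"jaw":1},
])

```text
t: 5.05
tool_pos: [0.5114, -0.1731, 0.1664]
tool_rot: [0.243, 2.904, -0.025]
contact_force: [-8.1, 1.3, 1.2]
opening: 0.0214
```

Run:
```python
from h import *
arc(.5,.9,5,.3,.05,.151)
cv2.imwrite("pics/s1.png",ctrl.get_image("scene")[:,:,::-1])
```

```text
t 5.05 q [-0.5  -0.24  2.03  0.08  1.14 -1.93] F [-8.1  1.3  1.2] T [ 0.31  1.61 -0.01] op 0.0214 grasp rad 0.1529 joint 0.46 lat -0.0008 beta 0.228
0.58 [-1.75  0.09 -0.6 ] [ 0.001 -0.022 -0.004]
0.66 [-1.11 -0.   -0.38] [0.   0.05 0.  ]
0.74 [-1.12  0.   -0.34] [-0.    0.05  0.  ]
0.82 [-1.13 -0.   -0.31] [0.   0.05 0.  ]
0.9 [-1.14 -0.   -0.27] [ 0.    0.05 -0.  ]
```

View pics/s1.png

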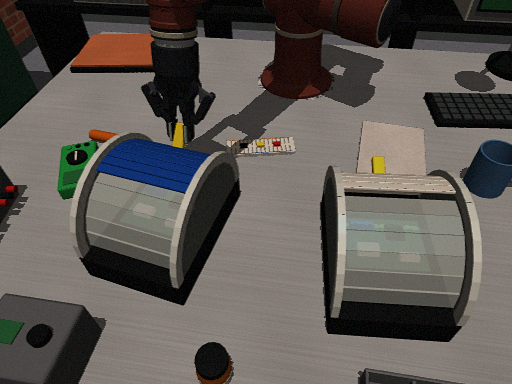

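The blue shutter is rising: its rear edge has moved back and the pull is in the gripper at (178,133). The white shutter is still shut. I'll keep going along the arc.

send_rows([
  {"tx":-1.2,"ty":0,"tz":-0.4,"wx":0,"wy":0.04,"wz":0,"jaw":1},
  {"tx":-1.25,"ty":0,"tz":-0.4,"wx":0,"wy":0.04,"wz":0,"jaw":1},
  {"tx":-1.25,"ty":0,"tz":-0.4,"wx":0,"wy":0.04,"wz":0,"jaw":1},
  {"tx":-1.25,"ty":0,"tz":-0.35,"wx":0,"wy":0.04,"wz":0,"jaw":1},
  {"tx":-1.25,"ty":0,"tz":-0.3,"wx":0,"wy":0.04,"wz":0,"jaw":1},
])

```text
t: 5.72
tool_pos: [0.564, -0.182, 0.1967]
tool_rot: [0.264, 3.122, 0.003]
contact_force: [-4.0, 1.3, 0.2]
opening: 0.021
```

Run:
```python
from h import *
arc(.85,1.25,5,.0,-.15,.151)
```

```text
t 5.725 q [-0.44  0.    1.74  0.    1.39 -1.84] F [-4.   1.3  0.2] T [0.14 0.95 0.  ] op 0.021 grasp rad 0.152 joint 0.876 lat -0.001 beta 0.009
0.93 [-0.79  0.11 -0.13] [ 0.002  0.039 -0.005]
1.01 [-1.15  0.   -0.3 ] [ 0.    0.03 -0.  ]
1.09 [-1.16  0.   -0.24] [-0.    0.03  0.  ]
1.17 [-1.17 -0.   -0.18] [ 0.    0.03 -0.  ]
1.25 [-1.18 -0.   -0.12] [-0.    0.03  0.  ]
```

send_rows([
  {"tx":-1.2,"ty":0,"tz":-0.3,"wx":0,"wy":0.03,"wz":0,"jaw":1},
  {"tx":-1.2,"ty":0,"tz":-0.25,"wx":0,"wy":0.03,"wz":0,"jaw":1},
  {"tx":-1.2,"ty":0,"tz":-0.2,"wx":0,"wy":0.03,"wz":0,"jaw":1},
  {"tx":-1.2,"ty":0,"tz":-0.15,"wx":0,"wy":0.03,"wz":0,"jaw":1},
  {"tx":-1.2,"ty":0,"tz":-0.1,"wx":0,"wy":0.03,"wz":0,"jaw":1},
])

```text
t: 6.35
tool_pos: [0.6183, -0.1911, 0.2035]
tool_rot: [-0.253, -2.973, -0.025]
contact_force: [-2.2, 2.2, -0.7]
opening: 0.0219
```

Run:
```python
from h import *
arc(1.26,1.46,3,-.14,-.23,.151)
```

```text
t 6.35 q [-0.4   0.23  1.49 -0.03  1.58 -1.8 ] F [-2.2  2.2 -0.7] T [0.   0.62 0.01] op 0.0219 grasp rad 0.1517 joint 1.252 lat -0.0013 beta -0.158
1.33 [-1.12  0.13  0.01] [ 0.004  0.012 -0.007]
1.39 [-0.98  0.    0.  ] [0.   0.03 0.  ]
1.46 [-0.98 -0.    0.04] [0.   0.03 0.  ]
```

send_rows([
  {"tx":-1.1,"ty":0,"tz":0,"wx":0,"wy":0.03,"wz":0,"jaw":1},
  {"tx":-1.1,"ty":0,"tz":0,"wx":0,"wy":0.03,"wz":0,"jaw":1},
  {"tx":-0.9,"ty":0,"tz":0.05,"wx":0,"wy":0.03,"wz":0,"jaw":1},
  {"tx":0,"ty":0,"tz":0,"wx":0,"wy":0,"wz":0,"jaw":1},
])

```text
t: 6.85
tool_pos: [0.6465, -0.1959, 0.1987]
tool_rot: [-0.246, -2.878, -0.036]
contact_force: [0.0, -0.8, -2.5]
opening: 0.0217
```

Run:
```python
from h import *
arc(1.46,1.48,1,-.23,-.23,.151)
```

```text
t 6.85 q [-0.38  0.36  1.35 -0.05  1.68 -1.78] F [ 0.  -0.8 -2.5] T [-0.1  -0.15  0.08] op 0.0217 grasp rad 0.1516 joint 1.449 lat -0.0015 beta -0.254
1.48 [-0.49  0.14  0.07] [ 0.005 -0.024 -0.007]
```

The joint is at about 1.45 rad, and the tool is lined up with the pull's radial direction. I'll open the jaws and then back straight out.

send_rows([
  {"tx":0,"ty":0,"tz":0,"wx":0,"wy":0,"wz":0,"jaw":0},
  {"tx":0,"ty":0,"tz":0,"wx":0,"wy":0,"wz":0,"jaw":0},
  {"tx":0,"ty":0,"tz":0,"wx":0,"wy":0,"wz":0,"jaw":0},
  {"tx":0,"ty":0,"tz":-2,"wx":0,"wy":0,"wz":0,"jaw":0},
  {"tx":0,"ty":0,"tz":-4,"wx":0,"wy":0,"wz":0,"jaw":0},
])

```text
t: 7.48
tool_pos: [0.6594, -0.1985, 0.2577]
tool_rot: [-0.247, -2.876, -0.038]
contact_force: [0.9, -0.2, -0.0]
opening: 0.0853
```

send_rows([
  {"tx":0,"ty":0,"tz":-4,"wx":0,"wy":0,"wz":0,"jaw":0},
  {"tx":0,"ty":0,"tz":-4,"wx":0,"wy":0,"wz":0,"jaw":0},
  {"tx":0,"ty":0,"tz":-3,"wx":0,"wy":0,"wz":0,"jaw":0},
  {"tx":0,"ty":0,"tz":0,"wx":0,"wy":0,"wz":0,"jaw":0},
])

```text
t: 7.98
tool_pos: [0.6893, -0.2044, 0.3794]
tool_rot: [-0.249, -2.892, -0.032]
contact_force: [-0.7, 0.0, -0.1]
opening: 0.0855
```

Run:
```python
from h import *
o=ctrl.get_obs();print(o["t"],o["tool_pos"],o["contact_force"],o["opening"])
S=ctrl.get_image("scene")[:,:,::-1];W=ctrl.get_image("wrist")[:,:,::-1]
cv2.imwrite("pics/end.png",cv2.resize(np.hstack([S,W]),(800,300)))
h=cv2.cvtColor(np.ascontiguousarray(S),cv2.COLOR_BGR2HSV);m=cv2.inRange(h,(20,150,90),(32,255,255))
k,l,s,c=cv2.connectedComponentsWithStats(m);print([(s[i].tolist(),c[i].round(1)) for i in range(1,k) if s[i,4]>20])
W=np.ascontiguousarray(W);h=cv2.cvtColor(W,cv2.COLOR_BGR2HSV);m=cv2.inRange(h,(20,150,90),(32,255,255))
k,l,s,c=cv2.connectedComponentsWithStats(m);print('wrist',[(s[i].tolist(),c[i].round(1)) for i in range(1,k) if s[i,4]>50])
for j in (1.3,1.4,1.5):
    f=.384+j;X=AX+.15*(-d*np.cos(f)+Z*np.sin(f));print(j,proj("scene",X),proj("wrist",X))
```

```text
7.975 [ 0.68934146 -0.20440638  0.37942619] [-0.71756572  0.02538615 -0.06320628] 0.08545577706570523
[([257, 142, 7, 6, 28], array([260.5, 144.2])), ([372, 156, 13, 18, 198], array([378.3, 164.7])), ([121, 164, 14, 9, 86], array([127.5, 168.4]))]
wrist [([506, 0, 6, 27, 106], array([509.3,  15.4])), ([244, 165, 20, 24, 451], array([253.5, 176.9]))]
1.3 [141.14104046 158.25962713] [254.53977563 152.6749322 ]
1.4 [136.44040362 165.64095938] [254.6510621  166.70117726]
1.5 [131.97325332 173.78878138] [254.74728771 180.08185326]
```

View pics/end.png

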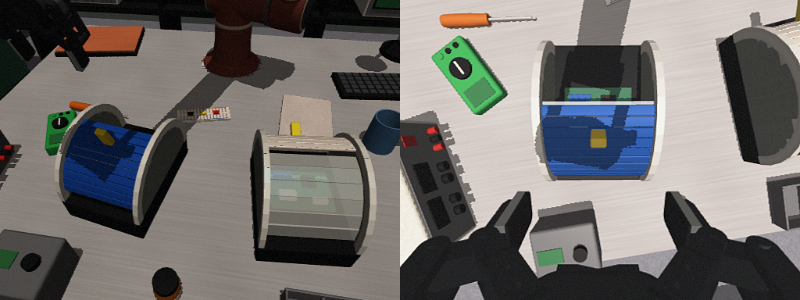

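The blue shutter is rolled back, with the pull at row 177 in the wrist image; 1.5 rad predicts row 180. The white pull is unmoved at (378,165). I'll do a short wait to check that nothing moves.

send_rows([
  {"tz":0,"jaw":0},
  {"tz":0,"jaw":0},
  {"tz":0,"jaw":0},
  {"tz":0,"jaw":0},
])

```text
invalid input at $.series[0]: expected keys tx, ty, tz, wx, wy, wz, jaw
```

Run:
```python
from h import *
for n in("scene","wrist"):
    S=np.ascontiguousarray(ctrl.get_image(n)[:,:,::-1])
    h=cv2.cvtColor(S,cv2.COLOR_BGR2HSV);m=cv2.inRange(h,(20,150,90),(32,255,255))
    k,l,s,c=cv2.connectedComponentsWithStats(m);print(n,[c[i].round(1) for i in range(1,k) if s[i,4]>50])
o=ctrl.get_obs();print(o["t"],abs(o["dq"]).max(),o["contact_force"])
ctrl.finish_job()
```

```text
scene [array([378.3, 164.7]), array([127.6, 168.3])]
wrist [array([509.8,  16.9]), array([253.3, 178.9])]
8.175 0.01620083140841038 [-0.60854707 -0.25026173  0.01833084]
the job is handed in; nothing more can be done
```

The blue shutter is open at about 1.45–1.5 rad and stayed open after I let go. I handed the job in at about 8.2 s.

I found the blue dock from the top and scene views, then gripped the yellow pull across its width; the finger opening read 21–22 mm. I led it along the arc to about 1.45 rad and opened the jaws. Then I backed the arm out along the tool axis to about 0.38 m height.

What the last checks showed:
- **Blue shutter:** the pull stood at (127.6, 168.3) in the scene view, less than 0.2 px from its place in a picture 0.2 s earlier. The wrist view shows it at row 177–179, where 1.5 rad predicts row 180. The scene row alone falls nearer 1.43 rad, but only part of the pull is in view there.
- **White shutter:** its pull was unmoved from the start, at (378.3, 164.7).
- **Robot:** it touches nothing, with contact force under 1 N. The largest wrist force I read in the job was about 18 N.

**Failed check:** the extra 0.5 s wait I planned for stillness was refused because its rows lacked keys. That check therefore rests on pictures only about 0.2 s apart. Between them the wrist view shifted by 2 px, which I put down to the arm still settling, since the fixed scene view did not shift.

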